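# Clip the tie-rod sleeve into the carrier and hold the carrier up level

## Task

Take the steel tie-rod sleeve from its wooden rest, press it down into the sprung clip of the parts carrier until the jaws have snapped over it and it lies fully home, and let go of it. Then lift the carrier by its handle, keeping it level, and hold it steady with its underside about 15 cm above the bench: finish while still holding it there, and leave the other things on the bench where they are.

Things in the scene. Friction and masses are not known exactly. Their poses are not given: they have to be found in the camera images.
- carrier: Grey sheet-metal parts carrier, loose, 0.6 kg, deck 200 (its x) x 250 (its y) x 8 mm, rim 18 mm high, flat on the bench. Origin: centre of its underside; z up. On its +x side a fixed steel box of lug nuts (38 x 190 mm, top 38 mm up, at x = 74 mm), along its -x side the sprung clip, between them the handle, nearly over the centre of mass once the sleeve is clipped in.
- handle (a point): Centre of the carrier's handle: a level black rubber-covered bar along the carrier's y, 14 mm thick (x), 20 mm high, 110 mm of it clear between two posts. The point is 75 mm above the carrier's underside (bar from 65 to 85 mm), at x = +25 mm, y = 0 in the carrier's frame; axes as the carrier's.
- seat (a point): Where the sleeve's mid-point lies when home in the clip: 45 mm above the carrier's underside at x = -60, y = 0 mm in its frame; axes as the carrier's; the sleeve lies along y, either way round. Pushed straight down, its axis centred, it meets the jaws' lips about 18 mm above the seat; the push peaks at about 15 N some 12 mm above it, and from 6 mm the jaws draw it home onto ledges.
- jaw_near (a joint): Opening (m) of the clip's jaw on the carrier's -x side: 0 shut and empty, 0.001 closed on the sleeve, 0.004 as it passes. Each jaw, parallel to the seat, has steel prongs with flared lips (tops 65 mm above the carrier's underside) at 38 to 72 mm either side of the middle; the 76 mm between is cut away down to a strip 19 mm up: room for fingers closing along the carrier's x.
- jaw_far (a joint): The same for the jaw on the carrier's +x side; the two lie mirrored about the seat, lips 45 mm apart at the top, each prong up to 22 mm off the seat's axis.
- sleeve: The same steel sleeve as sleeve_mid; origin and axes are the same.
- sleeve_mid (a point): Mid-point, on the axis, of the steel tie-rod sleeve: a round tube 20 mm in diameter and 196 mm long with a 26 mm collar 18 mm long at each end, 0.2 kg, loose; it lies along its own y. At the start its axis is level, 38 mm above the bench.
- rest: Fixed wooden rest under the sleeve at the start: base 60 (x) x 150 (y) x 10 mm, two notched blocks at y = +-55 mm, 14 mm thick (y), 37 mm high; between them the sleeve's middle is free, above a base 10 mm high. Origin: centre of its underside; the sleeve lies along its y.
- oil_bottle: Black oil bottle, 64 mm across, 170 mm high, upright, beyond the work; leave alone. Origin: centre of its underside.
- bearing: Steel bearing ring, 72 mm across, 22 mm high, lying flat; leave alone. Origin: centre of its underside.
- grease_tin: Bare metal tin, 80 mm across, 75 mm high; leave alone. Origin: centre of its underside.
There are look-alikes about, which are no part of the job. Of the things that look like the sleeve, the middle-sized one is meant. Of the things like the rest, leave any that is purple; of the rest the larger one is meant.

How it is judged:
By the outcome, as a careful person would: the job done as asked, in the order asked, and still so for the second after the job is handed in, while the arm keeps its last pose, push and grip.
It also fails if it takes over 54 s, if anything falls off the work surface, if the arm or the gripper's body presses on something with over 40 N, if the wrist force passes 120 N, or if a joint passes its speed limit or range.

## Robot

A 7-joint arm with a two-finger parallel gripper is mounted at the origin on the work surface. World frame = base frame: x ahead of the robot, y to its left, z up, the work surface at z = 0. Lengths are in m, angles in rad, forces in N, time in s.
With the tool pointing down it reaches from about 0.425 to 0.875 m from the base axis. Payload 9.9 kg.
Tool frame: the origin (TCP) lies at the very end of the fingers, on their centre line; the grasp point (between the pads) lies 19 mm behind it (manip.grip_point_offset is the distance from the TCP to the grasp point, in m); z points along the fingers, y is the line along which they close (so a half turn about z gives the same grasp; the last joint's range is limited). The gripper opens to 85 mm and grips with 20 to 120 N. Pads are 22 mm wide; open, the fingers measure 114 mm over their backs; the gripper's body (76 mm by 85 mm) begins 54 mm behind the grasp point. The pads swing forward as they close: fully open they stand 13 mm farther back than shut.
Start: joints at [1.257, 0.576, 0.025, 1.437, -0.015, 1.129, -0.057], TCP at [0.154, -0.657, 0.231] pointing down, gripper open.
Joint ranges: [-2.76, 2.76], [-0.34, 2.15], [-1.52, 1.57], [0.19, 2.46], [-1.09, 4.23], [0.17, 1.99], [-2.82, 2.82]. Speed limits (rad/s): [2.22, 2.22, 3.01, 3.01, 3.14, 3.14, 3.14].

## Interface

Orientations are given as a unit quaternion [x, y, z, w].
In Python, from station import manip gives the robot as it stands.
- The arm moves only by the tool step_arm, never from a script. Its argument "steps" is a list of rows, each a list of 7 numbers: the turn, a rotation vector about the world's x, y, z in rad, then the shift along the world's x, y, z in m, then the opening in per cent of the stroke, from 0 (shut) to 100 (fully open). In form: [[ax, ay, az, dx, dy, dz, fingers], ...]. A call has 1 to 20 rows; each row shifts and turns the commanded pose from where the row before left it; what a row does not reach is not made up. A row lasts 1/8 s, in which the tool goes at most 62.5 mm and 10.7 degrees, less where a joint would pass 70% of its speed; a pose out of reach is approached as far as the arm can. A call with a gripper value outside its range is refused whole. The fingers move at their own pace and stop on an object; "grip_force" is the grip in N (left out, the last holds). Time passes only in rows, so rows that do not move let the fingers close. It gives the time, the measured TCP pose, the force, the opening and the grip force at its end, in the units of the state.
- manip.sense(): the state, without advancing time (a new reading comes with each control period).
- manip.get_image(name): name is "scene" or "top" or "wrist"; returns a dict with "frame" (420x560x3 uint8, red, green, blue), "z_map" (420x560 float32, m along the optical axis (not along the pixel's ray), 0 where there is no reading), "fx", "fy", "cx", "cy" (pixels), "xyz" and "rotation" of the camera in the world. Camera axes: x right, y up, looking along -z (the intrinsics and any distortion apply to the point x, -y, -z); pixel columns grow to the right and rows downward; lengths in m; the calibration is good to about 2 mm. A picture is of the moment at which its call begins.
- manip.finish_job(): hands the job in; it is judged then, once.
The state is a dict: "t": time; "qpos": joint angles; "qvel": joint speeds; "joint_torque": joint torques, N m; "position": TCP position; "ee_rot": TCP orientation; "wrist_force": force on the tool from outside, world axes, zero at the start; "torque": the same for the moment, N m; "grip_width": finger opening in m; "grasp_force": force on a finger pad.
Only numpy, scipy, OpenCV 4.12 (cv2) and the standard library are available. Lean on these libraries where they do the work, as an engineer would, in place of code of your own. Each camera call takes 0.05 s, during which the arm holds its last target. There are 200 camera calls.

## Working session

There is one attempt and no reset: what is moved stays moved. The work goes in short steps, Python scripts to look and compute and a tool call to move; the robot and the scene stay as the last step left them, time stands still between calls to the robot, and variables do not carry over. Pictures are saved under pics/ and viewed, at most 10 in all, crops included, and the job is handed in when it is done.

Besides the shell and the picture viewer there is one more tool, called after ">>>" as name([rows], argument=value, ...), one row to a line, values as JSON. step_arm: Moves the arm, as the interface text tells. Its arguments: {"type":"object","properties":{"steps":{"type":"array"},"grip_force":{"type":"number"}},"required":["steps"]}

```bash
mkdir -p pics; cat > h.py <<'E'
import numpy as np, cv2, pickle
from station import manip
def grab(n,f):
    d=manip.get_image(n); cv2.imwrite(f'pics/{f}.png',d['frame'][:,:,::-1]); pickle.dump(d,open(f'pics/{f}.pkl','wb')); return d
def load(f): return pickle.load(open(f'pics/{f}.pkl','rb'))
def world(d,u,v,z=None):
    """pixel -> world using depth, or intersect with plane height z"""
    R=np.array(d['rotation']);R=R if R.shape==(3,3) else None
    ray=R@np.array([(u-d['cx'])/d['fx'],-(v-d['cy'])/d['fy'],-1.0]); o=np.array(d['xyz'])
    s=d['z_map'][int(round(v)),int(round(u))] if z is None else (z-o[2])/ray[2]
    return o+s*ray
def cloud(d):
    v,u=np.mgrid[:420,:560]; s=d['z_map']
    c=np.stack([(u-d['cx'])/d['fx']*s,-(v-d['cy'])/d['fy']*s,-s],-1)
    P=c@np.array(d['rotation']).T+np.array(d['xyz']); P[s==0]=np.nan; return P
E
python3 - <<'E'
from h import *
print(manip.sense())
for n in('top','scene'):
    d=grab(n,n+'1'); print({k:v for k,v in d.items() if k not in('frame','z_map')})
E
```

```text
{'t': 0.0, 'qpos': array([ 1.25720775,  0.5765142 ,  0.0248577 ,  1.4379117 , -0.01499444,
        1.12899174, -0.05651495]), 'qvel': array([-0.00091692, -0.00101879,  0.00049124,  0.00044285,  0.00198679,
       -0.00198937,  0.00093137]), 'joint_torque': array([ 1.73440807e-03, -7.65759945e+01,  2.25135192e+00, -2.85955739e+01,
        1.55076210e-02,  1.30062384e-02,  9.93030255e-06]), 'position': array([ 0.15363903, -0.65681841,  0.2304537 ]), 'ee_rot': array([ 9.93405998e-01,  1.14646632e-01, -1.42351237e-04, -8.07645173e-04]), 'wrist_force': array([ 0.7801662 , -1.37361129, -0.24941417]), 'torque': array([-0.04743019, -0.03356133,  0.02174949]), 'grasp_force': 0.0, 'grip_width': 0.08544678877753069}
{'fx': 412.30505104330257, 'fy': 412.30505104330257, 'cx': 284.0623010394761, 'cy': 207.44854664332328, 'xyz': array([ 0.43030882, -0.07497265,  1.1009803 ]), 'rotation': array([-0.03528174,  0.03561125,  0.7155992 , -0.69671   ])}
{'fx': 541.4811048217193, 'fy': 541.4811048217193, 'cx': 276.9944860138075, 'cy': 197.7491985854608, 'xyz': array([1.39507728, 0.44306795, 0.91129782]), 'rotation': array([0.20384795, 0.37031195, 0.78983846, 0.44437628])}
```

```bash
sed -i "s/R=np.array(d\['rotation'\]);.*/R=rot(d)/; s/np.array(d\['rotation'\]).T/rot(d).T/" h.py; cat >> h.py <<'E'
from scipy.spatial.transform import Rotation
def rot(d): return Rotation.from_quat(d['rotation']).as_matrix()
E
python3 -c "
from h import *
d=load('top1');cv2.imwrite('pics/top1b.png',cv2.resize(d['frame'][:,:,::-1],(800,600),interpolation=cv2.INTER_CUBIC))"
```

```text
(no output)
```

View pics/top1b.png

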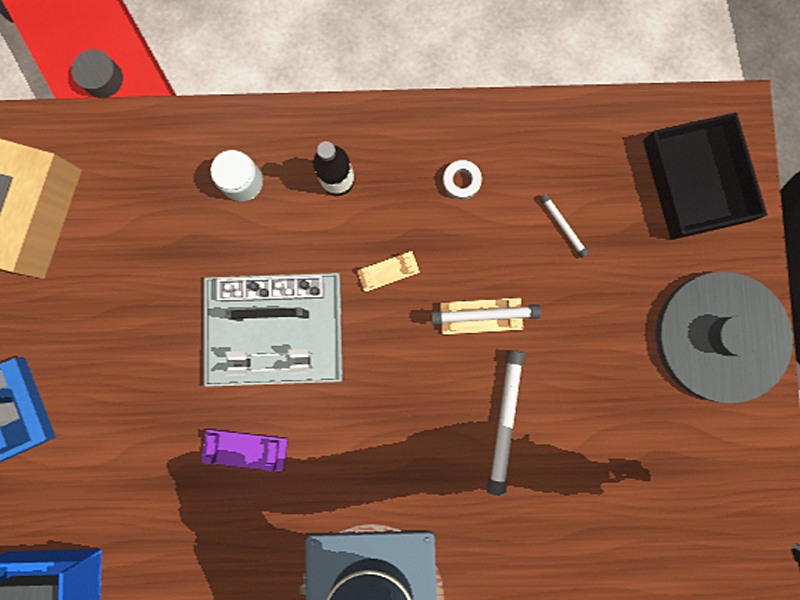

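View pics/scene1.png

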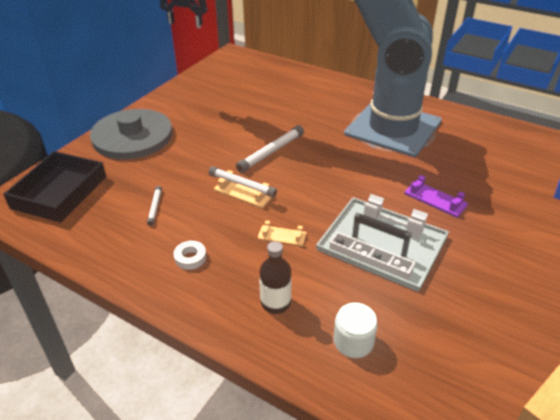

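The top view (800x600 scale) shows three sleeves: small at (565,225), middle-sized on its rest at (487,314), and large at (505,422). There are three rests: purple at (245,450), small tan at (388,271), and larger tan at (482,315), which is the one meant. The carrier is at (272,330), with its nut box toward the top edge and its clip toward the bottom. The arm isn't where I'd expect it in this view, so I'll check the calibration against known heights.

```bash
python3 - <<'E'
from h import *
np.set_printoptions(precision=4,suppress=True)
d=load('top1'); print(rot(d)); k=.7
for n,u,v in [('base',370,535),('sl L',437,317),('sl R',535,312),('sl mid',487,314),('bench',600,300),('car TL',204,276),('car TR',340,274),('car BR',342,382),('car BL',205,385),('handleL',232,314),('handleR',306,313),('small',565,225),('tcp shadow',640,470)]:
    print(n,world(d,u*k,v*k), world(d,u*k,v*k,0))
e=load('scene1')
for n,u,v in [('sl a',213,174),('sl b',272,191),('bench',300,350),('handle',382,232)]: print(n,world(e,u,v))
d=load('top1'); cv2.imwrite('pics/c1.png',np.hstack([cv2.resize(d['frame'][180:285,130:250,::-1],(400,350),interpolation=cv2.INTER_CUBIC),cv2.resize(d['frame'][185:290,285:405,::-1],(400,350),interpolation=cv2.INTER_CUBIC)]))
grab('wrist','w1')
E
```

```text
[[-0.0267  0.9946 -0.1001]
 [-0.9996 -0.0267  0.0018]
 [-0.0009  0.1001  0.995 ]]
base [ 0.1134 -0.0016  0.0116] [ 0.11   -0.0008  0.    ]
sl L [ 0.4976 -0.1317  0.0483] [ 0.5007 -0.1343  0.    ]
sl R [ 0.5018 -0.3071  0.0497] [ 0.5052 -0.3181  0.    ]
sl mid [ 0.5007 -0.2216  0.0465] [ 0.5038 -0.2281  0.    ]
bench [ 0.5248 -0.4425 -0.0041] [ 0.5245 -0.4412  0.    ]
car TL [ 0.59    0.3028 -0.0011] [0.5899 0.3024 0.    ]
car TR [0.5868 0.0459 0.0001] [0.5868 0.046  0.    ]
car BR [ 0.3847  0.046  -0.0053] [0.3849 0.0454 0.    ]
car BL [0.3868 0.2936 0.0159] [0.3862 0.299  0.    ]
handleL [0.51   0.2246 0.0844] [0.5166 0.2494 0.    ]
handleR [0.5112 0.103  0.0459] [0.5148 0.1108 0.    ]
small [ 0.6658 -0.3787  0.0162] [ 0.6693 -0.3832  0.    ]
tcp shadow [ 0.2113 -0.4957 -0.0006] [ 0.2115 -0.4955  0.    ]
sl a [ 0.5182 -0.2987  0.0422]
sl b [ 0.5058 -0.123   0.0495]
bench [0.8458 0.1522 0.0019]
handle [0.4594 0.1595 0.0082]
```

View pics/c1.png

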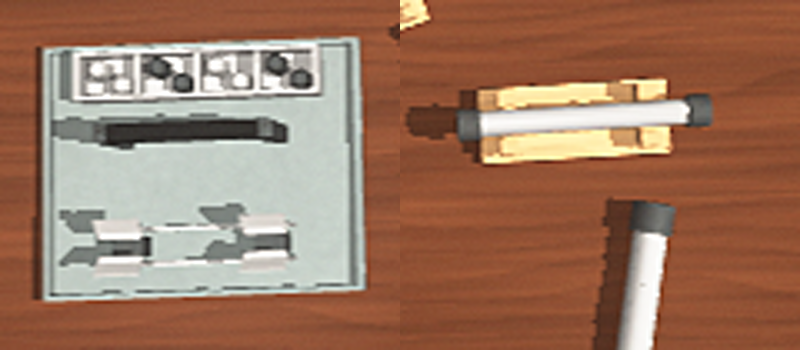

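The crops confirm it: the middle-sized sleeve lies on the larger tan rest, ends at about (437,317) and (535,312) in the 800-wide view. The empty clip faces the robot, and the handle and nut box lie beyond it. Heights match (sleeve top 0.048, bench 0). Next I'll fit the poses from the point clouds.

```bash
cat > fit.py <<'E'
from h import *
np.set_printoptions(precision=4,suppress=True)
def sel(P,x,y,z):
    m=np.ones(P.shape[:2],bool)
    for i,(a,b) in enumerate((x,y,z)): m&=(P[...,i]>a)&(P[...,i]<b)
    return P[m]
def line(q,n):
    if len(q)<10: print(n,len(q));return
    c,ax=q[:,:2].mean(0),np.linalg.svd(q[:,:2]-q[:,:2].mean(0),full_matrices=False)[2][0]
    if ax[1]<0: ax=-ax
    t=(q[:,:2]-c)@ax; w=(q[:,:2]-c)@[ax[1],-ax[0]]
    mid=c+ax*(t.max()+t.min())/2+np.array([ax[1],-ax[0]])*(np.percentile(w,97)+np.percentile(w,3))/2
    print(n,len(q),'mean',c,'mid',mid,'len %.3f wid %.3f'%(np.ptp(t),np.percentile(w,97)-np.percentile(w,3)),'yaw(of y axis) %.4f'%np.arctan2(-ax[0],ax[1]),'zmed %.4f'%np.median(q[:,2]))
if __name__=='__main__':
  for f in('top1','scene1'):
    P=cloud(load(f)); print(f)
    line(sel(P,(.47,.54),(-.34,-.1),(.041,.06)),'sleeve')
    line(sel(P,(.49,.54),(.08,.26),(.07,.1)),'handle')
    line(sel(P,(.38,.47),(.06,.28),(.045,.08)),'prongs')
    line(sel(P,(.53,.62),(.03,.32),(.028,.05)),'box')
    q=sel(P,(.36,.62),(.02,.33),(.004,.05)); 
    print('carrier',cv2.minAreaRect((q[:,:2]*1000).astype(np.float32)))
    q=sel(P,(.44,.56),(-.32,-.1),(.005,.033)); print('rest',cv2.minAreaRect((q[:,:2]*1000).astype(np.float32)))
    q=sel(P,(.5,.64),(-.12,-.02),(.003,.06)); print('small rest',q.min(0),q.max(0))
E
python3 fit.py
```

```text
top1
sleeve 526 mean [ 0.5009 -0.2211] mid [ 0.5009 -0.2204] len 0.197 wid 0.018 yaw(of y axis) 0.0378 zmed 0.0455
handle 323 mean [0.5109 0.1691] mid [0.5111 0.1697] len 0.133 wid 0.013 yaw(of y axis) 0.0050 zmed 0.0832
prongs 343 mean [0.4266 0.169 ] mid [0.4266 0.1699] len 0.145 wid 0.040 yaw(of y axis) 0.0134 zmed 0.0587
box 445 mean [0.5608 0.1694] mid [0.5602 0.171 ] len 0.191 wid 0.038 yaw(of y axis) 0.0033 zmed 0.0339
carrier ((489.6771545410156, 181.82183837890625), (259.1800231933594, 294.4705810546875), 0.46590089797973633)
rest ((502.4409484863281, -205.81234741210938), (176.88613891601562, 71.41316223144531), 86.63131713867188)
small rest [ 0.5033 -0.1196  0.003 ] [ 0.6375 -0.0211  0.03  ]
scene1
sleeve 421 mean [ 0.5062 -0.2167] mid [ 0.5053 -0.2184] len 0.197 wid 0.020 yaw(of y axis) 0.0362 zmed 0.0469
handle 535 mean [0.5165 0.1742] mid [0.5147 0.1711] len 0.135 wid 0.015 yaw(of y axis) 0.0126 zmed 0.0830
prongs 448 mean [0.4265 0.1738] mid [0.4277 0.1709] len 0.144 wid 0.041 yaw(of y axis) 0.0041 zmed 0.0575
box 986 mean [0.5623 0.1736] mid [0.5621 0.1718] len 0.191 wid 0.040 yaw(of y axis) 0.0007 zmed 0.0340
carrier ((490.465576171875, 175.2735137939453), (308.9416809082031, 258.26739501953125), 89.9367904663086)
rest ((497.7500305175781, -209.29302978515625), (113.2823486328125, 219.21719360351562), 0.6729421019554138)
small rest [ 0.5003 -0.1195  0.003 ] [ 0.6388 -0.02    0.0322]
```

>>> step_arm([
  [0, 0, 0.086, 0.022, 0.027, -0.002, 100],
  [0, 0, 0.086, 0.022, 0.027, -0.002, 100],
  [0, 0, 0.086, 0.022, 0.027, -0.002, 100],
  [0, 0, 0.086, 0.022, 0.027, -0.002, 100],
  [0, 0, 0.086, 0.022, 0.027, -0.002, 100],
  [0, 0, 0.086, 0.022, 0.027, -0.002, 100],
  [0, 0, 0.086, 0.022, 0.027, -0.002, 100],
  [0, 0, 0.086, 0.022, 0.027, -0.002, 100],
  [0, 0, 0.086, 0.022, 0.027, -0.002, 100],
  [0, 0, 0.086, 0.022, 0.027, -0.002, 100],
  [0, 0, 0.086, 0.022, 0.027, -0.002, 100],
  [0, 0, 0.086, 0.022, 0.027, -0.002, 100],
  [0, 0, 0.086, 0.022, 0.027, -0.002, 100],
  [0, 0, 0.086, 0.022, 0.027, -0.002, 100],
  [0, 0, 0.086, 0.022, 0.027, -0.002, 100],
  [0, 0, 0.086, 0.022, 0.027, -0.002, 100],
])

```text
t: 2.15
position: [0.5065, -0.2239, 0.1992]
ee_rot: [0.693, 0.721, -0.0, 0.0]
wrist_force: [0.4, -0.3, -0.6]
grip_width: 0.0855
grasp_force: 0.0
```

```bash
python3 - <<'E'
from fit import *
s=manip.sense(); print(s['t'],s['position'],s['ee_rot'],s['qpos'])
P=cloud(grab('wrist','w2'))
line(sel(P,(.47,.54),(-.34,-.1),(.041,.06)),'sleeve')
E
```

```text
2.15 [ 0.5065 -0.2239  0.1992] [ 0.6932  0.7208 -0.      0.    ] [ 0.612   0.4477 -0.4098  1.7964  0.2152  0.9414  0.1498]
sleeve 4523 mean [ 0.5002 -0.2108] mid [ 0.5005 -0.2198] len 0.196 wid 0.019 yaw(of y axis) 0.0331 zmed 0.0477
```

View pics/w2.png

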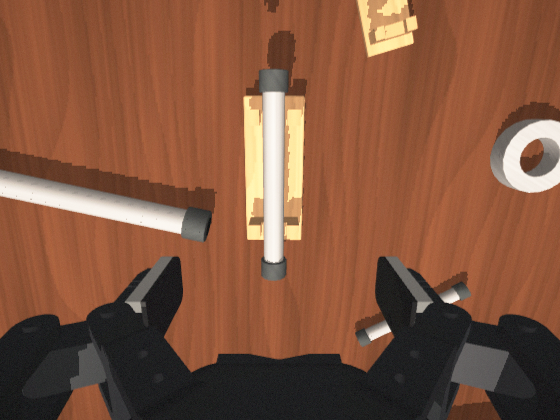

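The wrist view shows the sleeve at columns 262–288, rows 70–278, lying centred on the rest. The fingers are clear of the blocks and of the large sleeve at (195,222). The fit gives a length of 0.196 and a top at z 0.048, as expected, so I'll descend and grip.

>>> step_arm([
  [0, 0, -0.005, -0.006, 0.004, -0.02, 100],
  [0, 0, 0, 0, 0, -0.03, 100],
  [0, 0, 0, 0, 0, -0.03, 100],
  [0, 0, 0, 0, 0, -0.03, 90],
  [0, 0, 0, 0, 0, -0.03, 80],
  [0, 0, 0, 0, 0, -0.02, 70],
  [0, 0, 0, 0, 0, -0.015, 60],
  [0, 0, 0, 0, 0, -0.006, 50],
  [0, 0, 0, 0, 0, 0, 40],
  [0, 0, 0, 0, 0, 0, 20],
  [0, 0, 0, 0, 0, 0, 0],
  [0, 0, 0, 0, 0, 0, 0],
  [0, 0, 0, 0, 0, 0, 0],
  [0, 0, 0, 0, 0, 0, 0],
], grip_force=90)

```text
t: 3.95
position: [0.5003, -0.2214, 0.0191]
ee_rot: [0.696, 0.718, 0.0, 0.001]
wrist_force: [-0.5, 0.9, 6.8]
grip_width: 0.0174
grasp_force: 87.7
```

>>> step_arm([
  [0, 0, 0, 0, 0, 0.01, 0],
  [0, 0, 0, 0, 0, 0.02, 0],
  [0, 0, 0, 0, 0, 0.04, 0],
  [0, 0, 0, 0, 0, 0.04, 0],
  [0, 0, 0, 0, 0, 0.03, 0],
  [0, 0, 0, 0, 0, 0, 0],
])

```text
t: 4.7
position: [0.5008, -0.2217, 0.1609]
ee_rot: [0.697, 0.717, 0.001, 0.002]
wrist_force: [-0.0, 0.4, -3.0]
grip_width: 0.0177
grasp_force: 88.0
```

```bash
python3 - <<'E'
from fit import *
s=manip.sense(); print(s['t'],s['position'],s['ee_rot'],s['wrist_force'],s['torque'],s['grip_width'])
P=cloud(grab('wrist','w3'))
q=sel(P,(.47,.53),(-.34,-.1),(.12,.2)); print(len(q)); line(q,'sleeve')
for y in np.arange(-.33,-.1,.02):
    r=q[abs(q[:,1]-y)<.01]
    if len(r): print('%.2f'%y,len(r),'top %.4f x %.4f'%(np.percentile(r[:,2],95),np.median(r[:,0])))
E
```

```text
4.7 [ 0.5008 -0.2217  0.1609] [0.6966 0.7175 0.0008 0.0021] [-0.0027  0.3763 -2.9548] [ 0.0469 -0.0636 -0.0273] 0.017741630340198083
21380
sleeve 21380 mean [ 0.4985 -0.1794] mid [ 0.499 -0.19 ] len 0.136 wid 0.025 yaw(of y axis) 0.0320 zmed 0.1894
-0.25 1175 top 0.1907 x 0.5005
-0.23 2237 top 0.1992 x 0.5001
-0.21 4370 top 0.1988 x 0.4995
-0.19 2562 top 0.1907 x 0.4989
-0.17 2916 top 0.1907 x 0.4982
-0.15 3474 top 0.1908 x 0.4975
-0.13 4646 top 0.1937 x 0.4972
```

View pics/w3.png

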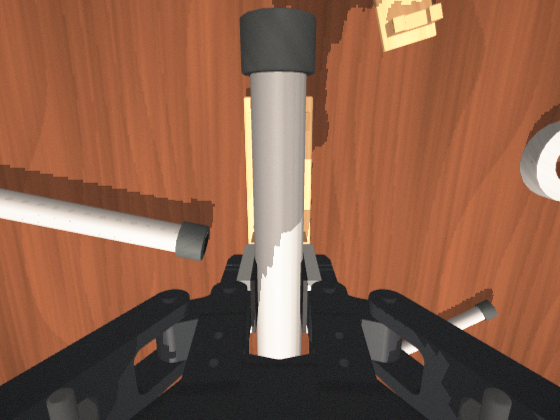

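The wrist view shows the sleeve gripped at mid-length and level: its top is at z 0.1907 along its whole visible length, the collar is at (278,40), and the rest is empty below. I'll carry it over the clip.

>>> step_arm([
  [0, 0, -0.002, -0.005, 0.028, 0, 0],
  [0, 0, -0.002, -0.005, 0.028, 0, 0],
  [0, 0, -0.002, -0.005, 0.028, 0, 0],
  [0, 0, -0.002, -0.005, 0.028, 0, 0],
  [0, 0, -0.002, -0.005, 0.028, 0, 0],
  [0, 0, -0.002, -0.005, 0.028, 0, 0],
  [0, 0, -0.002, -0.005, 0.028, 0, 0],
  [0, 0, -0.002, -0.005, 0.028, 0, 0],
  [0, 0, -0.002, -0.005, 0.028, 0, 0],
  [0, 0, -0.002, -0.005, 0.028, 0, 0],
  [0, 0, -0.002, -0.005, 0.028, 0, 0],
  [0, 0, -0.002, -0.005, 0.028, 0, 0],
  [0, 0, -0.002, -0.005, 0.028, 0, 0],
  [0, 0, -0.002, -0.005, 0.028, 0, 0],
  [0, 0, 0, 0, 0, 0, 0],
  [0, 0, 0, 0, 0, 0, 0],
])

```text
t: 6.75
position: [0.4292, 0.1699, 0.1575]
ee_rot: [0.706, 0.708, -0.001, -0.0]
wrist_force: [-0.9, -0.1, -0.9]
grip_width: 0.0174
grasp_force: 88.0
```

```bash
python3 - <<'E'
from fit import *
s=manip.sense(); print(s['t'],s['position'],s['ee_rot'],s['wrist_force'],2*np.arctan2(s['ee_rot'][1],s['ee_rot'][0])-np.pi/2)
P=cloud(grab('wrist','w4'))
line(sel(P,(.49,.535),(.08,.3),(.07,.1)),'handle')
line(sel(P,(.53,.62),(.03,.32),(.028,.05)),'box')
line(sel(P,(.38,.47),(.06,.28),(.06,.08)),'prongs')
q=sel(P,(.38,.47),(.06,.28),(.06,.08)); print('prong x',q[:,0].min(),q[:,0].max(),'y',q[:,1].min(),q[:,1].max())
for i in(0,1):
  m=q[(q[:,0]>.427)==i]; print(i,m.mean(0) if len(m) else 0,len(m),'farprong y',m[:,1].min(),m[:,1].max())
line(sel(P,(.38,.48),(.05,.4),(.12,.2)),'sleeve')
q=sel(P,(.38,.48),(.2,.4),(.12,.2)); 
for y in(.21,.23,.26): r=q[abs(q[:,1]-y)<.01]; print(y,len(r),np.percentile(r[:,2],95),np.median(r[:,0]))
grab('scene','s4'); P=cloud(load('s4'));line(sel(P,(.38,.47),(.06,.28),(.06,.08)),'prongs sc');line(sel(P,(.38,.48),(.05,.4),(.165,.2)),'sleeve sc')
grab('top','t4'); P=cloud(load('t4'));line(sel(P,(.38,.48),(.05,.4),(.165,.2)),'sleeve top')
E
```

```text
6.75 [0.4292 0.1699 0.1575] [ 0.7064  0.7078 -0.001  -0.0002] [-0.8513 -0.081  -0.8533] 0.001968791526007152
handle 4676 mean [0.5085 0.1792] mid [0.51   0.1717] len 0.133 wid 0.013 yaw(of y axis) 0.0054 zmed 0.0854
box 7408 mean [0.56   0.1784] mid [0.5593 0.1715] len 0.190 wid 0.038 yaw(of y axis) 0.0032 zmed 0.0341
prongs 327 mean [0.4066 0.2256] mid [0.4065 0.2252] len 0.033 wid 0.004 yaw(of y axis) 0.0079 zmed 0.0657
prong x 0.40414090964380867 0.4088078959370255 y 0.2085289896177036 0.24188390738532053
0 [0.4066 0.2256 0.0656] 327 farprong y 0.2085289896177036 0.24188390738532053Traceback (most recent call last):
  File "<stdin>", line 9, in <module>
    return umr_minimum(a, axis, None, out, keepdims, initial, where)
ValueError: zero-size array to reduction operation minimum which has no identity
```

View pics/w4.png

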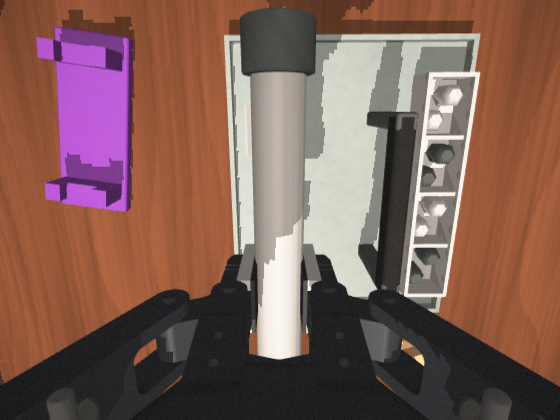

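The wrist view shows the sleeve over the clip, with the near prong just visible at (248,130), the handle bar at (400,205) and the nut box at (440,185). The handle and box fits put the seat at about (0.4255, 0.1715), so I'll correct x by -3 mm and descend to just above the lips.

>>> step_arm([
  [0, 0, 0, -0.003, 0, -0.02, 0],
  [0, 0, 0, 0, 0, -0.03, 0],
  [0, 0, 0, 0, 0, -0.03, 0],
  [0, 0, 0, 0, 0, -0.022, 0],
  [0, 0, 0, 0, 0, -0.004, 0],
  [0, 0, 0, 0, 0, 0, 0],
])

```text
t: 7.55
position: [0.4269, 0.1703, 0.0525]
ee_rot: [0.707, 0.708, -0.0, 0.0]
wrist_force: [-0.2, 0.1, -1.8]
grip_width: 0.0174
grasp_force: 88.0
```

```bash
python3 - <<'E'
from fit import *
s=manip.sense(); print(s['t'],s['position'],s['wrist_force'])
d=grab('top','t5'); e=grab('scene','s5')
cv2.imwrite('pics/c5.png',np.hstack([cv2.resize(d['frame'][180:285,130:250,::-1],(400,350),interpolation=cv2.INTER_CUBIC),cv2.resize(e['frame'][170:300,310:460,::-1],(400,350),interpolation=cv2.INTER_CUBIC)]))
E
```

```text
7.55 [0.4269 0.1703 0.0525] [-0.2205  0.0652 -1.7795]
```

View pics/c5.png

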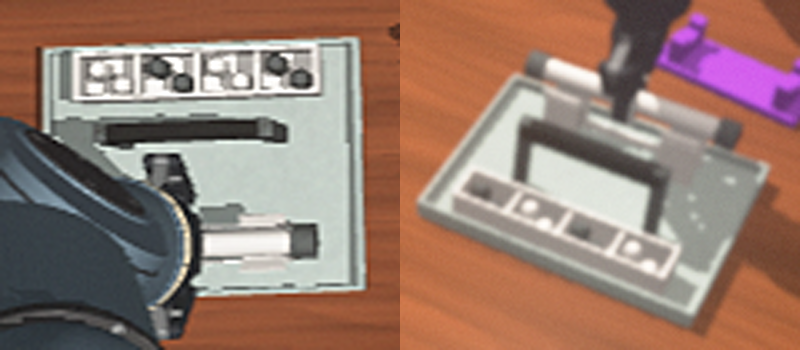

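The top crop shows the sleeve (rows 225–258) centred between the prongs (rows 215–268). The scene crop shows it level and above the lips. I'll press down slowly.

>>> step_arm([
  [0, 0, 0, 0, 0, -0.005, 0],
  [0, 0, 0, 0, 0, -0.004, 0],
  [0, 0, 0, 0, 0, -0.003, 0],
  [0, 0, 0, 0, 0, -0.003, 0],
])

```text
t: 8.15
position: [0.4273, 0.1711, 0.0379]
ee_rot: [0.706, 0.708, 0.001, 0.0]
wrist_force: [-1.1, 0.8, 7.9]
grip_width: 0.0178
grasp_force: 88.9
```

>>> step_arm([
  [0, 0, 0, 0, 0, -0.003, 0],
  [0, 0, 0, 0, 0, -0.003, 0],
  [0, 0, 0, 0, 0, -0.003, 0],
  [0, 0, 0, 0, 0, -0.0025, 0],
  [0, 0, 0, 0, 0, 0, 0],
])

```text
t: 8.78
position: [0.4264, 0.1707, 0.026]
ee_rot: [0.706, 0.708, -0.0, 0.0]
wrist_force: [-4.0, -0.6, 8.0]
grip_width: 0.0174
grasp_force: 89.8
```

>>> step_arm([
  [0, 0, 0, 0, 0, -0.001, 0],
  [0, 0, 0, 0, 0, 0, 0],
])

```text
t: 9.02
position: [0.4264, 0.1707, 0.0259]
ee_rot: [0.706, 0.708, 0.0, 0.0]
wrist_force: [-6.7, -0.3, 26.6]
grip_width: 0.0174
grasp_force: 91.8
```

>>> step_arm([
  [0, 0, 0, 0, 0, -0.001, 0],
  [0, 0, 0, 0, 0, 0, 0],
])

```text
t: 9.28
position: [0.4265, 0.1707, 0.0258]
ee_rot: [0.706, 0.708, 0.0, 0.001]
wrist_force: [-9.8, -2.6, 44.0]
grip_width: 0.0174
grasp_force: 93.7
```

It's on a hard stop: the force rises from 8 to 44 N with no further travel, at the seat height. I'll back off the push, then release and rise.

>>> step_arm([
  [0, 0, 0, 0, 0, 0.002, 0],
  [0, 0, 0, 0, 0, 0, 0],
  [0, 0, 0, 0, 0, 0, 40],
  [0, 0, 0, 0, 0, 0, 55],
  [0, 0, 0, 0, 0, 0, 55],
  [0, 0, 0, 0, 0, 0, 55],
])

```text
t: 10.02
position: [0.4268, 0.1707, 0.0257]
ee_rot: [0.706, 0.708, -0.0, -0.0]
wrist_force: [-0.8, -0.8, 0.4]
grip_width: 0.047
grasp_force: 0.0
```

>>> step_arm([
  [0, 0, 0, 0, 0, 0.01, 55],
  [0, 0, 0, 0, 0, 0.03, 55],
  [0, 0, 0, 0, 0, 0.03, 55],
  [0, 0, 0, 0, 0, 0.04, 55],
  [0, 0, 0, 0, 0, 0.04, 55],
  [0, 0, 0, 0, -0.02, 0.04, 55],
  [0, 0, 0, 0.015, -0.02, 0.02, 55],
  [0, 0, 0, 0, 0, 0, 55],
])

```text
t: 11.02
position: [0.443, 0.1295, 0.2377]
ee_rot: [0.707, 0.707, 0.001, 0.001]
wrist_force: [0.5, 0.2, 0.1]
grip_width: 0.0472
grasp_force: 0.0
```

```bash
python3 - <<'E'
from fit import *
s=manip.sense(); print(s['t'],s['position'],s['ee_rot'],s['wrist_force'])
d=grab('wrist','w6'); e=grab('scene','s6'); P=cloud(d)
line(sel(P,(.49,.535),(.08,.3),(.07,.1)),'handle')
line(sel(P,(.53,.62),(.03,.32),(.028,.05)),'box')
q=sel(P,(.415,.437),(.05,.3),(.048,.08)); line(q,'sleeve')
for y in np.arange(.075,.27,.02):
    r=q[(abs(q[:,1]-y)<.008)&(abs(q[:,0]-.4255)<.004)]
    if len(r): print('%.3f'%y,len(r),'top %.4f'%np.median(r[:,2]))
cv2.imwrite('pics/c6.png',np.hstack([d['frame'][:,:,::-1][:,60:460],cv2.resize(e['frame'][170:300,310:460,::-1],(400,420),interpolation=cv2.INTER_CUBIC)]))
E
```

```text
11.025 [0.443  0.1295 0.2377] [0.7075 0.7067 0.0014 0.0011] [0.5246 0.1535 0.1024]
handle 2779 mean [0.5095 0.1753] mid [0.5105 0.1711] len 0.133 wid 0.013 yaw(of y axis) 0.0067 zmed 0.0855
box 4453 mean [0.56  0.178] mid [0.5595 0.1714] len 0.190 wid 0.038 yaw(of y axis) 0.0003 zmed 0.0342
sleeve 4267 mean [0.4259 0.1809] mid [0.4259 0.1723] len 0.196 wid 0.019 yaw(of y axis) 0.0007 zmed 0.0552
0.075 50 top 0.0582
0.095 119 top 0.0558
0.115 122 top 0.0552
0.135 127 top 0.0551
0.155 129 top 0.0552
0.175 131 top 0.0554
0.195 144 top 0.0553
0.215 153 top 0.0553
0.235 150 top 0.0555
0.255 177 top 0.0578
```

View pics/c6.png

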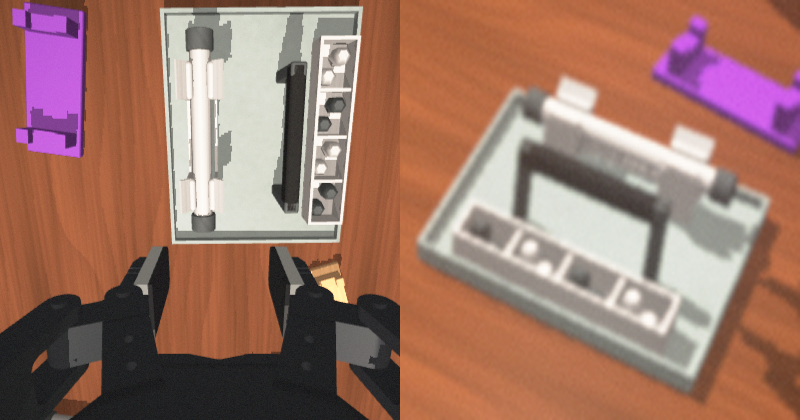

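The wrist crop shows the sleeve at (200,130) lying between both prong pairs. Its top is a uniform 0.0553, so its axis is 45 mm up, fully home. The handle bar is at (292,137), with its fitted mid at (0.5105, 0.1713) and top at 0.0855. Now I'll take the handle.

>>> step_arm([
  [0, 0, 0, 0.03, 0.02, -0.02, 55],
  [0, 0, 0, 0.03, 0.02, -0.03, 55],
  [0, 0, 0, 0.008, 0.002, -0.02, 55],
  [0, 0, 0, 0, 0, -0.02, 55],
  [0, 0, 0, 0, 0, 0, 55],
], grip_force=110)

```text
t: 11.75
position: [0.5077, 0.1724, 0.1441]
ee_rot: [0.706, 0.708, -0.002, -0.001]
wrist_force: [0.3, 0.4, 0.4]
grip_width: 0.0471
grasp_force: 0.0
```

>>> step_arm([
  [0, 0, 0, 0.002, -0.001, -0.02, 55],
  [0, 0, 0, 0, 0, -0.03, 55],
  [0, 0, 0, 0, 0, -0.025, 55],
  [0, 0, 0, 0, 0, -0.013, 55],
  [0, 0, 0, 0, 0, 0, 55],
  [0, 0, 0, 0, 0, 0, 55],
])

```text
t: 12.5
position: [0.5122, 0.172, 0.0588]
ee_rot: [0.706, 0.708, 0.001, 0.0]
wrist_force: [0.5, 0.4, 0.3]
grip_width: 0.0465
grasp_force: 0.0
```

>>> step_arm([
  [0, 0, 0, -0.0015, 0, -0.003, 55],
  [0, 0, 0, 0, 0, 0, 40],
  [0, 0, 0, 0, 0, 0, 25],
  [0, 0, 0, 0, 0, 0, 10],
  [0, 0, 0, 0, 0, 0, 0],
  [0, 0, 0, 0, 0, 0, 0],
  [0, 0, 0, 0, 0, 0, 0],
  [0, 0, 0, 0, 0, 0, 0],
])

```text
t: 13.5
position: [0.5107, 0.1718, 0.0553]
ee_rot: [0.706, 0.708, 0.0, 0.0]
wrist_force: [-0.3, -0.7, 5.5]
grip_width: 0.0123
grasp_force: 107.8
```

Gripped. I'll lift smoothly by 150 mm.

>>> step_arm([
  [0, 0, 0, 0, 0, 0.002, 0],
  [0, 0, 0, 0, 0, 0.004, 0],
  [0, 0, 0, 0, 0, 0.006, 0],
  [0, 0, 0, 0, 0, 0.008, 0],
  [0, 0, 0, 0, 0, 0.01, 0],
  [0, 0, 0, 0, 0, 0.01, 0],
  [0, 0, 0, 0, 0, 0.01, 0],
  [0, 0, 0, 0, 0, 0, 0],
  [0, 0, 0, 0, 0, 0, 0],
])

```text
t: 14.62
position: [0.5101, 0.1716, 0.1047]
ee_rot: [0.706, 0.708, -0.0, -0.0]
wrist_force: [-0.2, 0.1, -7.6]
grip_width: 0.0124
grasp_force: 107.3
```

```bash
cat > lvl.py <<'E'
from fit import *
import sys
s=manip.sense(); print(s['t'],s['position'],s['ee_rot'],s['wrist_force'],s['torque'],s['grip_width'],s['grasp_force'])
dz=s['position'][2]-.0553
for n in('wrist','scene'):
    P=cloud(grab(n,n[0]+sys.argv[1]))
    # deck plane between clip and handle
    q=sel(P,(.445,.535),(.06,.285),(dz-.01,dz+.025))
    for _ in range(6):
        A=np.c_[q[:,:2]-[.4855,.1715],np.ones(len(q))]; c,*_=np.linalg.lstsq(A,q[:,2],rcond=None); r=q[:,2]-A@c
        q=q[abs(r)<max(.003,1.5*r.std())]
    print(n,len(q),'slopes x,y %.4f %.4f deck top z %.4f rms %.4f'%(c[0],c[1],c[2],r.std()))
    b=sel(P,(.52,.62),(.03,.32),(dz+.025,dz+.06)); line(b,'box')
    sl=sel(P,(.415,.437),(.05,.3),(dz+.04,dz+.08)); line(sl,'sleeve')
E
python3 lvl.py 7
```

```text
14.625 [0.5101 0.1716 0.1047] [ 0.7064  0.7078 -0.0001 -0.    ] [-0.2331  0.0526 -7.5662] [-0.0215 -0.0036  0.0114] 0.012423425308198609 107.34784841537476
wrist 33072 slopes x,y 0.0006 0.0003 deck top z 0.0582 rms 0.0007
box 12547 mean [0.5595 0.2096] mid [0.5578 0.1866] len 0.160 wid 0.037 yaw(of y axis) 0.0025 zmed 0.0826
sleeve 14383 mean [0.4268 0.2145] mid [0.4257 0.2007] len 0.140 wid 0.020 yaw(of y axis) -0.0053 zmed 0.1041
scene 1379 slopes x,y 0.0029 -0.0022 deck top z 0.0582 rms 0.0014
box 1244 mean [0.5605 0.1724] mid [0.5605 0.1713] len 0.191 wid 0.041 yaw(of y axis) -0.0012 zmed 0.0821
sleeve 447 mean [0.4284 0.1917] mid [0.4266 0.1732] len 0.195 wid 0.020 yaw(of y axis) 0.0012 zmed 0.1037
```

Level, full load (7.8 N) and no slip. The underside is at about 0.050, so 100 mm more.

>>> step_arm([
  [0, 0, 0, 0, 0, 0.004, 0],
  [0, 0, 0, 0, 0, 0.008, 0],
  [0, 0, 0, 0, 0, 0.012, 0],
  [0, 0, 0, 0, 0, 0.015, 0],
  [0, 0, 0, 0, 0, 0.015, 0],
  [0, 0, 0, 0, 0, 0.015, 0],
  [0, 0, 0, 0, 0, 0.014, 0],
  [0, 0, 0, 0, 0, 0.01, 0],
  [0, 0, 0, 0, 0, 0.005, 0],
  [0, 0, 0, 0, 0, 0.002, 0],
  [0, 0, 0, 0, 0, 0, 0],
  [0, 0, 0, 0, 0, 0, 0],
  [0, 0, 0, 0, 0, 0, 0],
  [0, 0, 0, 0, 0, 0, 0],
])

```text
t: 16.48
position: [0.5102, 0.1718, 0.2046]
ee_rot: [0.706, 0.708, -0.0, -0.0]
wrist_force: [-0.1, 0.5, -7.0]
grip_width: 0.0123
grasp_force: 107.5
```

```bash
python3 lvl.py 8; python3 -c "
from h import *
d=load('s8');cv2.imwrite('pics/s8b.png',d['frame'][:,:,::-1])"
```

```text
16.475 [0.5102 0.1718 0.2046] [ 0.7064  0.7078 -0.0001 -0.0001] [-0.0806  0.5111 -6.9771] [-0.0253  0.0743  0.0306] 0.01229997322039736 107.52530694007874
wrist 33095 slopes x,y 0.0004 0.0005 deck top z 0.1581 rms 0.0007
box 12602 mean [0.5595 0.2099] mid [0.558  0.1869] len 0.159 wid 0.037 yaw(of y axis) 0.0042 zmed 0.1825
sleeve 14390 mean [0.4268 0.2147] mid [0.4258 0.2008] len 0.140 wid 0.020 yaw(of y axis) -0.0048 zmed 0.2041
scene 1501 slopes x,y 0.0043 -0.0020 deck top z 0.1584 rms 0.0013
box 1399 mean [0.5609 0.1734] mid [0.5607 0.1709] len 0.192 wid 0.040 yaw(of y axis) -0.0018 zmed 0.1825
sleeve 487 mean [0.4284 0.1903] mid [0.4265 0.1731] len 0.197 wid 0.020 yaw(of y axis) -0.0028 zmed 0.2039
```

View pics/s8b.png

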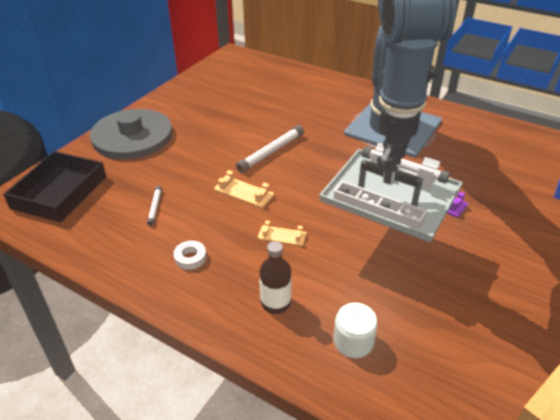

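The scene view shows the carrier held level at (392,190), with the sleeve clipped in and everything else where it was. The deck top is at 0.158, so the underside is at 0.150. Handing in.

```bash
python3 -c "
from station import manip
print(manip.finish_job())"
```

```text
the job is handed in; nothing more can be done
None
```

The sleeve is snapped fully home in the clip, the carrier is held level by its handle with its underside about 15 cm above the bench, nothing else on the bench was moved, and the job was handed in at about 16.5 s.

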